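# Reload the ground glass blanks into the polishing rack in reverse order

### The arm

A 6-joint arm with a two-finger parallel gripper is mounted at the origin on the work surface. World frame = base frame: x ahead of the robot, y to its left, z up, the work surface at z = 0. Lengths are in mm, angles in rad, forces in N, time in s.
With the tool pointing down it reaches from about 325 to 900 mm from the base axis. Payload 6.1 kg.
Tool frame: the origin (TCP) lies at the very end of the fingers, on their centre line; the grasp point (between the pads) lies 19 mm behind it; z points along the fingers, x is the direction in which the jaws open and shut, and the axes are right-handed (so a half turn about z gives the same grasp; the last joint's range is limited). The gripper opens to 85 mm and grips with 20 to 120 N. Pads are 22 mm wide; open, the fingers measure 114 mm over their backs; the gripper's body (76 mm by 85 mm) begins 54 mm behind the grasp point. The pads swing forward as they close: fully open they stand 13 mm farther back than shut.
Start: joints at [-1.451, 0.22, 1.526, -0, 1.395, -0.126], TCP at [152.076, -606.208, 231.3] pointing down, gripper open.
Joint ranges: [-2.98, 2.98], [-0.91, 2.08], [0.09, 2.57], [-1.24, 4.39], [0.2, 2.65], [-2.68, 2.68]. Speed limits (rad/s): [2.57, 2.57, 3.01, 3.14, 3.14, 3.14].

### API

Orientations are given as [roll, pitch, yaw] about the fixed x, y, z axes, in that order (R = Rz(yaw) Ry(pitch) Rx(roll)).
In Python, from bench import status, vision, job gives the robot as it stands.
- The arm moves only by the tool apply_moves, never from a script. Its argument "motion" is one flat list of numbers, 5 for each row, row after row: the shift along the tool's x, y, z in mm, then the turn about the tool's z in rad, then the opening, from -1 (shut) to 1 (fully open). In form: [x, y, z, spin, gripper, x, y, z, spin, gripper, ...]. A call has 1 to 5 rows; each row shifts and turns the commanded pose from where the row before left it, along the tool's axes as they then stand; what a row does not reach is not made up. A row lasts 1/8 s, in which the tool goes at most 62.5 mm and 10.7 degrees, less where a joint would pass 70% of its speed; a pose out of reach is approached as far as the arm can. A call is refused whole if a number of a shift passes 62.5 or a number of a turn 0.188, either way. A call with a gripper value outside its range is refused whole. The fingers move at their own pace and stop on an object; the grip force is fixed at half the most. Time passes only in rows, so rows that do not move let the fingers close. It gives the time, the measured TCP pose, the force and the opening at its end, in the units of the state.
- status.observe(): the state, without advancing time (a new reading comes with each control period).
- vision.camera(name): name is "scene" or "side" or "wrist"; returns the picture (480x640x3 uint8, blue, green, red); there is no depth.
- vision.camera_model(name): a dict with "fx", "fy", "cx", "cy" (pixels), "position" and "attitude" of the camera in the world. Camera axes: x right, y down, z forward; pixel columns grow to the right and rows downward; lengths in mm; the calibration is good to about 2 mm. A picture is of the moment at which its call begins: read the wrist's pose just before it. camera_model takes no time and is no camera call; for the wrist camera it gives the pose at the moment of the call.
- job.sign_off(): hands the job in, once; it reports no verdict.
The state is a dict: "time": time; "q": joint angles; "dq": joint speeds; "effort": joint torques, N m; "tool_pos": TCP position; "ee_rot": TCP orientation; "contact_force": force on the tool from outside, world axes, zero at the start; "wrist_torque": the same for the moment, N m; "width": finger opening in mm.
Only numpy, scipy, OpenCV 4.12 (cv2) and the standard library are available. Lean on these libraries where they do the work, as an engineer would, in place of code of your own. Each camera call takes 0.05 s, during which the arm holds its last target.

### The job

The four glass blanks stand on their rubber pads in the order they were ground; put them into the four bays of the lipped steel rack, one to a bay, in reverse order for polishing: as the robot sees it facing the bench, the leftmost blank goes into the rightmost bay, the second from the left into the second bay from the right, and so on. Lift each over the lip and set it down gently, upright and flat on the floor of its bay; this is glass, so do not drop a blank or knock one against another.

Things in the scene. Friction and masses are not known exactly. Their poses are not given: they have to be found in the camera images.
- blank_round: The round cast-glass blank, frosted pale grey-green from grinding: plain round cylinder 50 mm in diameter; 0.30 kg (about). 62 mm high. Loose, upright, near the middle of its rubber pad at the start, turned within 0.2 rad of the pad. Origin: centre of its underside; z up.
- blank_square: The square cast-glass blank, frosted pale grey-green from grinding: square block, 46 mm by 46 mm, sides along its own x and y; 0.33 kg (about). 62 mm high. Loose, upright, near the middle of its rubber pad at the start, turned within 0.2 rad of the pad. Origin: centre of its underside; z up.
- blank_hexagon: The hexagon cast-glass blank, frosted pale grey-green from grinding: six-sided prism, 48 mm across flats (55 mm across corners), one pair of flats facing its own +x and -x; 0.31 kg (about). 62 mm high. Loose, upright, near the middle of its rubber pad at the start, turned within 0.2 rad of the pad. Origin: centre of its underside; z up.
- blank_stepped: The stepped cast-glass blank, frosted pale grey-green from grinding: round stopper blank: a foot 56 mm in diameter and 20 mm high, above it a neck 34 mm in diameter up to the full height (grip the neck); 0.22 kg (about). 62 mm high. Loose, upright, near the middle of its rubber pad at the start, turned within 0.2 rad of the pad. Origin: centre of its underside; z up.
- pad_round: Fixed black rubber pad under the round blank at the start: 70 mm square, 6 mm thick. The four pads look alike and lie in one straight row at 80 mm pitch along their y axis (+y to the robot's left), on a fixed plywood board 90 x 340 x 10 mm lying flat on the bench. Origin: centre of its underside, 10 mm above the bench; pad top 16 mm above the bench.
- pad_square: Fixed black rubber pad under the square blank at the start: 70 mm square, 6 mm thick. The four pads look alike and lie in one straight row at 80 mm pitch along their y axis (+y to the robot's left), on a fixed plywood board 90 x 340 x 10 mm lying flat on the bench. Origin: centre of its underside, 10 mm above the bench; pad top 16 mm above the bench.
- pad_hexagon: Fixed black rubber pad under the hexagon blank at the start: 70 mm square, 6 mm thick. The four pads look alike and lie in one straight row at 80 mm pitch along their y axis (+y to the robot's left), on a fixed plywood board 90 x 340 x 10 mm lying flat on the bench. Origin: centre of its underside, 10 mm above the bench; pad top 16 mm above the bench.
- pad_stepped: Fixed black rubber pad under the stepped blank at the start: 70 mm square, 6 mm thick. The four pads look alike and lie in one straight row at 80 mm pitch along their y axis (+y to the robot's left), on a fixed plywood board 90 x 340 x 10 mm lying flat on the bench. Origin: centre of its underside, 10 mm above the bench; pad top 16 mm above the bench.
- rack: Fixed steel rack with dark lips, 92 (x) x 324 (y) mm, empty. Floor 6 mm thick. Lip all round and 3 dividers, 4 mm thick, rise 20 mm above the floor: a row of 4 bays, each 84 (x) x 76 (y) mm inside, centred at y = 120, 40, -40, -120 mm, x = 0. Origin: centre of underside, on the bench; +x away from the robot, +y to its left, within 0.12 rad. About 190 mm nearer or farther than the pads.
Things that resemble listed ones, but are neither listed nor needed, are in the scene too. What is shaped like the blank_hexagon but red is not meant. What is shaped like the blank_stepped but pink is not meant.

How it is judged (in metres and radians):
At the end, for the whole second after the job is handed in: Each blank in its own bay: origin within 18 mm (y) and 22 mm (x) of the bay's centre, underside within 4 mm of the rack floor's top, tilt under 0.1 rad, at rest (0.02 m/s, 0.2 rad/s). Of every two blanks, the one whose pad lies farther left (+y) is in the bay farther right (-y) ((y of blank_round in the frame of rack between 0.102 and 0.138 m or y of blank_round in the frame of rack between 0.022 and 0.058 m or y of blank_round in the frame of rack between -0.058 and -0.022 m or y of blank_round in the frame of rack between -0.138 and -0.102 m) and x of blank_round in the frame of rack between -0.022 and 0.022 m and z of blank_round in the frame of rack between 0.002 and 0.01 m and angle between each of blank_round, blank_square, blank_hexagon, blank_stepped's own z axis and vertical below 0.1 rad and linear speed of each of blank_round, blank_square, blank_hexagon, blank_stepped below 0.02 m/s and angular speed of each of blank_round, blank_square, blank_hexagon, blank_stepped below 0.2 rad/s and (y of blank_square in the frame of rack between 0.102 and 0.138 m or y of blank_square in the frame of rack between 0.022 and 0.058 m or y of blank_square in the frame of rack between -0.058 and -0.022 m or y of blank_square in the frame of rack between -0.138 and -0.102 m) and x of blank_square in the frame of rack between -0.022 and 0.022 m and z of blank_square in the frame of rack between 0.002 and 0.01 m and (y of blank_hexagon in the frame of rack between 0.102 and 0.138 m or y of blank_hexagon in the frame of rack between 0.022 and 0.058 m or y of blank_hexagon in the frame of rack between -0.058 and -0.022 m or y of blank_hexagon in the frame of rack between -0.138 and -0.102 m) and x of blank_hexagon in the frame of rack between -0.022 and 0.022 m and z of blank_hexagon in the frame of rack between 0.002 and 0.01 m and (y of blank_stepped in the frame of rack between 0.102 and 0.138 m or y of blank_stepped in the frame of rack between 0.022 and 0.058 m or y of blank_stepped in the frame of rack between -0.058 and -0.022 m or y of blank_stepped in the frame of rack between -0.138 and -0.102 m) and x of blank_stepped in the frame of rack between -0.022 and 0.022 m and z of blank_stepped in the frame of rack between 0.002 and 0.01 m and ((y of pad_square in the frame of pad_round above 0 m and y of blank_round in the frame of rack above 0.08 m and y of blank_square in the frame of rack below 0.08 m) or (y of pad_square in the frame of pad_round above 0 m and y of blank_round in the frame of rack above 0 m and y of blank_square in the frame of rack below 0 m) or (y of pad_square in the frame of pad_round above 0 m and y of blank_round in the frame of rack above -0.08 m and y of blank_square in the frame of rack below -0.08 m) or (y of pad_square in the frame of pad_round below 0 m and y of blank_square in the frame of rack above 0.08 m and y of blank_round in the frame of rack below 0.08 m) or (y of pad_square in the frame of pad_round below 0 m and y of blank_square in the frame of rack above 0 m and y of blank_round in the frame of rack below 0 m) or (y of pad_square in the frame of pad_round below 0 m and y of blank_square in the frame of rack above -0.08 m and y of blank_round in the frame of rack below -0.08 m)) and ((y of pad_hexagon in the frame of pad_round above 0 m and y of blank_round in the frame of rack above 0.08 m and y of blank_hexagon in the frame of rack below 0.08 m) or (y of pad_hexagon in the frame of pad_round above 0 m and y of blank_round in the frame of rack above 0 m and y of blank_hexagon in the frame of rack below 0 m) or (y of pad_hexagon in the frame of pad_round above 0 m and y of blank_round in the frame of rack above -0.08 m and y of blank_hexagon in the frame of rack below -0.08 m) or (y of pad_hexagon in the frame of pad_round below 0 m and y of blank_hexagon in the frame of rack above 0.08 m and y of blank_round in the frame of rack below 0.08 m) or (y of pad_hexagon in the frame of pad_round below 0 m and y of blank_hexagon in the frame of rack above 0 m and y of blank_round in the frame of rack below 0 m) or (y of pad_hexagon in the frame of pad_round below 0 m and y of blank_hexagon in the frame of rack above -0.08 m and y of blank_round in the frame of rack below -0.08 m)) and ((y of pad_hexagon in the frame of pad_square above 0 m and y of blank_square in the frame of rack above 0.08 m and y of blank_hexagon in the frame of rack below 0.08 m) or (y of pad_hexagon in the frame of pad_square above 0 m and y of blank_square in the frame of rack above 0 m and y of blank_hexagon in the frame of rack below 0 m) or (y of pad_hexagon in the frame of pad_square above 0 m and y of blank_square in the frame of rack above -0.08 m and y of blank_hexagon in the frame of rack below -0.08 m) or (y of pad_hexagon in the frame of pad_square below 0 m and y of blank_hexagon in the frame of rack above 0.08 m and y of blank_square in the frame of rack below 0.08 m) or (y of pad_hexagon in the frame of pad_square below 0 m and y of blank_hexagon in the frame of rack above 0 m and y of blank_square in the frame of rack below 0 m) or (y of pad_hexagon in the frame of pad_square below 0 m and y of blank_hexagon in the frame of rack above -0.08 m and y of blank_square in the frame of rack below -0.08 m)) and ((y of pad_stepped in the frame of pad_round above 0 m and y of blank_round in the frame of rack above 0.08 m and y of blank_stepped in the frame of rack below 0.08 m) or (y of pad_stepped in the frame of pad_round above 0 m and y of blank_round in the frame of rack above 0 m and y of blank_stepped in the frame of rack below 0 m) or (y of pad_stepped in the frame of pad_round above 0 m and y of blank_round in the frame of rack above -0.08 m and y of blank_stepped in the frame of rack below -0.08 m) or (y of pad_stepped in the frame of pad_round below 0 m and y of blank_stepped in the frame of rack above 0.08 m and y of blank_round in the frame of rack below 0.08 m) or (y of pad_stepped in the frame of pad_round below 0 m and y of blank_stepped in the frame of rack above 0 m and y of blank_round in the frame of rack below 0 m) or (y of pad_stepped in the frame of pad_round below 0 m and y of blank_stepped in the frame of rack above -0.08 m and y of blank_round in the frame of rack below -0.08 m)) and ((y of pad_stepped in the frame of pad_square above 0 m and y of blank_square in the frame of rack above 0.08 m and y of blank_stepped in the frame of rack below 0.08 m) or (y of pad_stepped in the frame of pad_square above 0 m and y of blank_square in the frame of rack above 0 m and y of blank_stepped in the frame of rack below 0 m) or (y of pad_stepped in the frame of pad_square above 0 m and y of blank_square in the frame of rack above -0.08 m and y of blank_stepped in the frame of rack below -0.08 m) or (y of pad_stepped in the frame of pad_square below 0 m and y of blank_stepped in the frame of rack above 0.08 m and y of blank_square in the frame of rack below 0.08 m) or (y of pad_stepped in the frame of pad_square below 0 m and y of blank_stepped in the frame of rack above 0 m and y of blank_square in the frame of rack below 0 m) or (y of pad_stepped in the frame of pad_square below 0 m and y of blank_stepped in the frame of rack above -0.08 m and y of blank_square in the frame of rack below -0.08 m)) and ((y of pad_stepped in the frame of pad_hexagon above 0 m and y of blank_hexagon in the frame of rack above 0.08 m and y of blank_stepped in the frame of rack below 0.08 m) or (y of pad_stepped in the frame of pad_hexagon above 0 m and y of blank_hexagon in the frame of rack above 0 m and y of blank_stepped in the frame of rack below 0 m) or (y of pad_stepped in the frame of pad_hexagon above 0 m and y of blank_hexagon in the frame of rack above -0.08 m and y of blank_stepped in the frame of rack below -0.08 m) or (y of pad_stepped in the frame of pad_hexagon below 0 m and y of blank_stepped in the frame of rack above 0.08 m and y of blank_hexagon in the frame of rack below 0.08 m) or (y of pad_stepped in the frame of pad_hexagon below 0 m and y of blank_stepped in the frame of rack above 0 m and y of blank_hexagon in the frame of rack below 0 m) or (y of pad_stepped in the frame of pad_hexagon below 0 m and y of blank_stepped in the frame of rack above -0.08 m and y of blank_hexagon in the frame of rack below -0.08 m))); the robot touches nothing.
It fails at once if a blank is dropped or thrown (faster than 0.6 m/s with no finger on it) ((linear speed of blank_round above 0.6 m/s and contact force between blank_round and the fingers below 0.01 N) or (linear speed of blank_square above 0.6 m/s and contact force between blank_square and the fingers below 0.01 N) or (linear speed of blank_hexagon above 0.6 m/s and contact force between blank_hexagon and the fingers below 0.01 N) or (linear speed of blank_stepped above 0.6 m/s and contact force between blank_stepped and the fingers below 0.01 N)).
It fails at once if two blanks knock together (over 3 N) (contact force between any of blank_square, blank_hexagon, blank_stepped and blank_round above 3 N or contact force between any of blank_hexagon, blank_stepped and blank_square above 3 N or contact force between blank_stepped and blank_hexagon above 3 N).
It also fails if it takes over 96 s, if anything falls off the work surface, if the arm or the gripper's body presses on something with over 40 N, if the wrist force passes 120 N, or if a joint passes its speed limit or range.

## Working session

There is one attempt and no reset: what is moved stays moved. The work goes in short steps, Python scripts to look and compute and a tool call to move; the robot and the scene stay as the last step left them, time stands still between calls to the robot, and variables do not carry over. Pictures are saved under pics/ and viewed, and the job is handed in when it is done.

Besides the shell and the picture viewer there is one more tool, called after "Emit:" in YAML: its name, and indented under it one key for each argument. apply_moves: Moves the arm, as the interface text tells. Its arguments: {"type":"object","properties":{"motion":{"type":"array","items":{"type":"number"}}},"required":["motion"]}

```bash
ls; mkdir -p pics
python3 - <<'E'
from bench import status, vision, job
import cv2
s=status.observe();print({k:s[k] for k in('time','tool_pos','ee_rot','width','contact_force')})
for n in('scene','side','wrist'):
    m=vision.camera_model(n);print(n,m)
    cv2.imwrite(f'pics/{n}0.png',vision.camera(n))
E
```

```text
pics
{'time': 0.0, 'tool_pos': array([ 151.99941603, -605.61295717,  230.20036209]), 'ee_rot': array([-3.14134640e+00,  1.92172625e-03, -1.32498962e+00]), 'width': 85.29241449385025, 'contact_force': array([ 0.04307968, -0.59998724,  0.33628895])}
scene {'fx': 498.5276625653274, 'fy': 498.5276625653274, 'cx': 314.67665854724277, 'cy': 246.21014361530965, 'position': array([1154.61219852, -263.79307294,  528.69452163]), 'attitude': array([-2.18015671, -0.01975964,  1.20280418])}
side {'fx': 488.44416216851545, 'fy': 488.44416216851545, 'cx': 317.7692032332784, 'cy': 236.44817750571787, 'position': array([367.54789912, 691.79161886, 519.66385892]), 'attitude': array([-2.15404327e+00,  2.06941025e-03, -2.95273767e+00])}
wrist {'fx': 409.5103375531429, 'fy': 409.5103375531429, 'cx': 319.82389672558276, 'cy': 240.49601695177122, 'position': array([ 221.83045775, -588.81756544,  373.31406993]), 'attitude': array([ 2.85376850e+00,  1.31447964e-03, -1.32566911e+00])}
```

View pics/scene0.png

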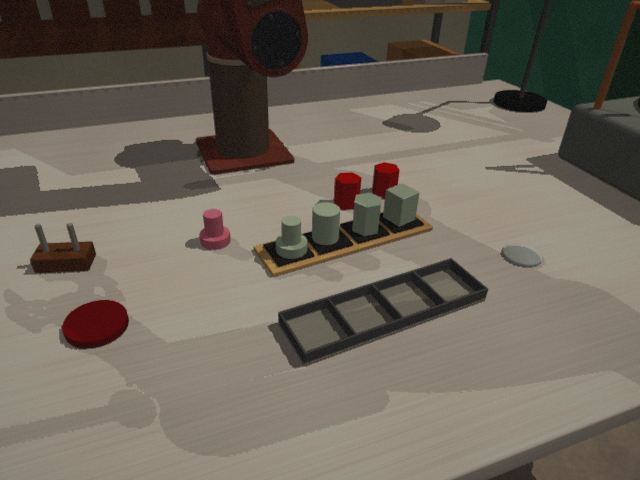

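View pics/side0.png

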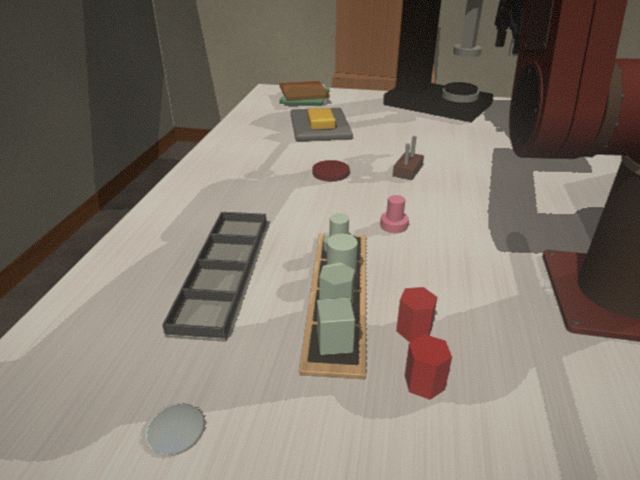

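View pics/wrist0.png

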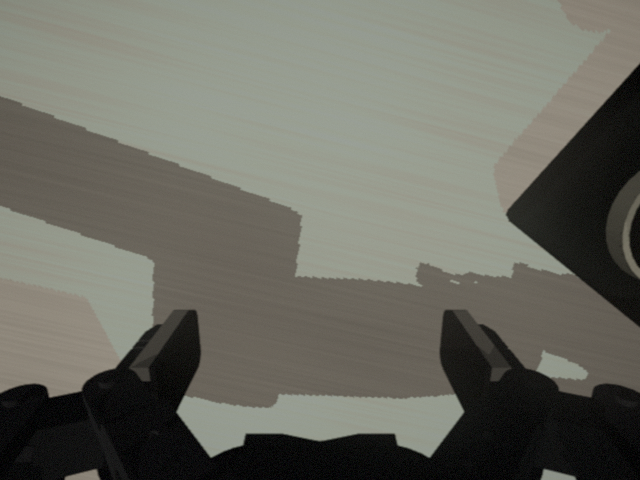

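The scene view looks back at the robot, so image right is +y. From the robot's left the blanks are square (402,205), hexagon (367,215), round (326,223) and stepped (292,238). The red hexagons and the pink stepped piece are decoys. The rack is on the far side, at about (385,308). Next: coarse ray casting.

```bash
cat > h.py <<'E'
import numpy as np, cv2
from scipy.spatial.transform import Rotation as R
def rot(m): return R.from_euler('xyz',m['attitude']).as_matrix()
def ray(m,p):
    d=rot(m)@np.array([(p[0]-m['cx'])/m['fx'],(p[1]-m['cy'])/m['fy'],1.]); return np.array(m['position']),d/np.linalg.norm(d)
def plane(m,p,z):
    o,d=ray(m,p); return o+d*(z-o[2])/d[2]
def proj(m,P):
    c=rot(m).T@(np.array(P)-m['position']); return np.array([m['fx']*c[0]/c[2]+m['cx'],m['fy']*c[1]/c[2]+m['cy']])
def tri(obs):
    A=np.zeros((3,3));b=np.zeros(3)
    for m,p in obs:
        o,d=ray(m,p);Q=np.eye(3)-np.outer(d,d);A+=Q;b+=Q@o
    X=np.linalg.solve(A,b); return X,[np.linalg.norm(proj(m,X)-p) for m,p in obs]
E
python3 - <<'E'
from h import *
from bench import vision
ms,md=vision.camera_model('scene'),vision.camera_model('side')
# approx corners rack top (scene): 
print('rack top corners scene z26')
for p in[(281,318),(305,348),(486,289),(455,264)]: print(p,plane(ms,p,26).round(0))
print('rack side')
for p in[(223,213),(267,214),(227,333),(167,328)]: print(p,plane(md,p,26).round(0))
for n,a,b in[('sq top',(402,192),(335,305)),('hex',(367,200),(336,271)),('round',(326,208),(341,242)),('st',(291,222),(340,219)),('red a',(347,178),(417,297)),('red b',(386,168),(428,347))]:
    X,e=tri([(ms,a),(md,b)]);print(n,X.round(0),np.round(e,1))
E
python3 - <<'E'
import cv2
a=cv2.imread('pics/scene0.png')[150:360,240:500];cv2.imwrite('pics/c1.png',cv2.resize(a,None,fx=3,fy=2.8))
E
```

```text
rack top corners scene z26
(281, 318) [ 640. -107.   26.]
(305, 348) [708. -95.  26.]
(486, 289) [687. 218.  26.]
(455, 264) [614. 210.  26.]
rack side
(223, 213) [709. -91.  26.]
(267, 214) [ 623. -103.   26.]
(227, 333) [589. 224.  26.]
(167, 328) [676. 230.  26.]
sq top [441. 197.  78.] [0.8 1.1]
hex [450. 120.  78.] [0.2 0.3]
round [453.  39.  77.] [1.2 1.3]
st [468. -33.  74.] [0.3 0.2]
red a [329. 136.  61.] [0.5 0.8]
red b [313. 233.  61.] [0.2 0.4]
```

View pics/c1.png

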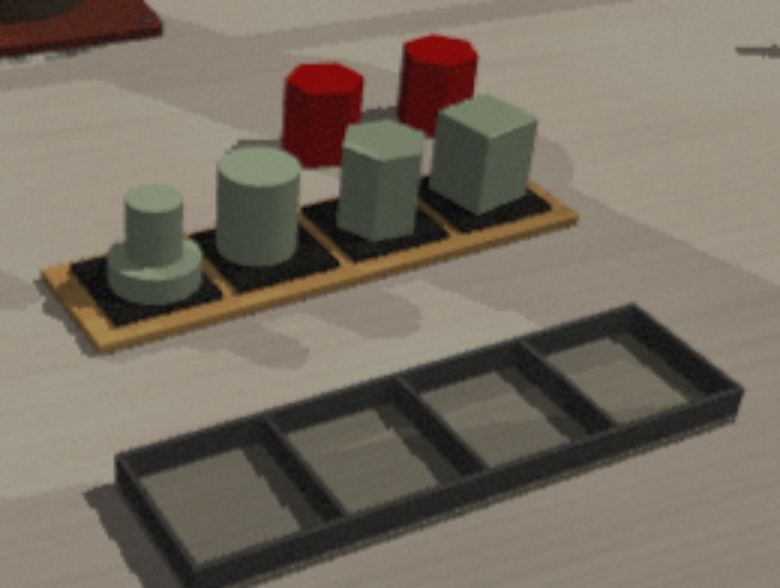

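The enlarged crop confirms the four grey-green blanks on the pads, with tops at about 78 mm in two views. Next I bring the wrist camera overhead.

Emit:
apply_moves:
  motion: [-20,-21,-24,0,1,-40,-42,-24,0,1,-40,-42,-24,0,1,-40,-42,-24,0,1,-40,-42,-24,0,1]

```text
time: 0.78
tool_pos: [291.7, -384.7, 351.4]
ee_rot: [-3.141, 0.0, -1.325]
contact_force: [0.1, -0.8, 0.0]
width: 85.1
```

Emit:
apply_moves:
  motion: [-40,-42,0,0,1,-40,-42,0,0,1,-40,-42,0,0,1,-40,-42,0,0,1,-40,-42,0,0,1]

```text
time: 1.4
tool_pos: [446.7, -139.6, 350.9]
ee_rot: [-3.141, -0.0, -1.325]
contact_force: [0.6, -0.7, -0.8]
width: 85.2
```

Emit:
apply_moves:
  motion: [-40,-42,0,0,1,-40,-42,0,0,1,-40,-42,0,0,1,-20,-21,0,0,1,0,0,0,-0.18,1]

```text
time: 2.02
tool_pos: [555.0, 32.5, 349.9]
ee_rot: [3.14, 0.001, -1.138]
contact_force: [-0.5, 0.6, -0.9]
width: 85.6
```

Emit:
apply_moves:
  motion: [0,0,0,-0.18,1,0,0,0,-0.18,1,0,0,0,-0.18,1,0,0,0,-0.18,1,0,0,0,-0.18,1]

```text
time: 2.65
tool_pos: [554.4, 30.2, 350.5]
ee_rot: [3.141, 0.001, -0.239]
contact_force: [-0.1, 0.0, 0.4]
width: 85.2
```

Emit:
apply_moves:
  motion: [0,0,0,-0.18,1,0,0,0,0,1,0,0,0,0,1]

```text
time: 3.02
tool_pos: [554.5, 30.2, 350.7]
ee_rot: [-3.142, 0.0, -0.068]
contact_force: [-1.3, 0.2, -0.4]
width: 85.9
```

Run:
```python
from bench import status, vision, job
import cv2,json
m=vision.camera_model('wrist');cv2.imwrite('pics/w1.png',vision.camera('wrist'))
json.dump({k:(v.tolist() if hasattr(v,'tolist') else v) for k,v in m.items()},open('pics/w1.json','w'));print(m)
```

```text
{'fx': 409.5103375531429, 'fy': 409.5103375531429, 'cx': 319.82389672558276, 'cy': 240.49601695177122, 'position': array([559.13615827, 101.84924683, 493.70153654]), 'attitude': array([ 2.85292710e+00, -7.15233053e-05, -6.91523971e-02])}
```

View pics/w1.png

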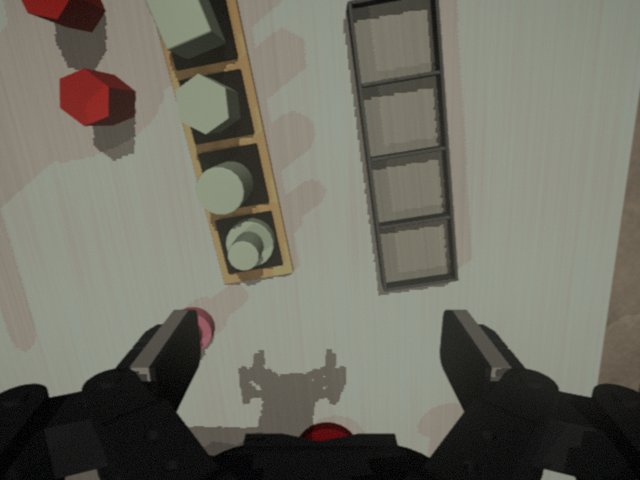

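Emit:
apply_moves:
  motion: [0,-40,0,0,1,0,-40,0,0,1,0,-20,0,0,1,0,0,0,0,1,0,0,0,0,1]

```text
time: 3.7
tool_pos: [561.1, 129.1, 350.8]
ee_rot: [3.141, 0.0, -0.066]
contact_force: [-0.8, -0.2, -0.7]
width: 85.2
```

Run:
```python
from bench import status, vision, job
import cv2,json
m=vision.camera_model('wrist');cv2.imwrite('pics/w2.png',vision.camera('wrist'))
json.dump({k:(v.tolist() if hasattr(v,'tolist') else v) for k,v in m.items()},open('pics/w2.json','w'));print(m)
```

```text
{'fx': 409.5103375531429, 'fy': 409.5103375531429, 'cx': 319.82389672558276, 'cy': 240.49601695177122, 'position': array([565.53949819, 200.90595733, 493.76073808]), 'attitude': array([ 2.85220522e+00, -2.99982133e-04, -6.64908588e-02])}
```

View pics/w2.png

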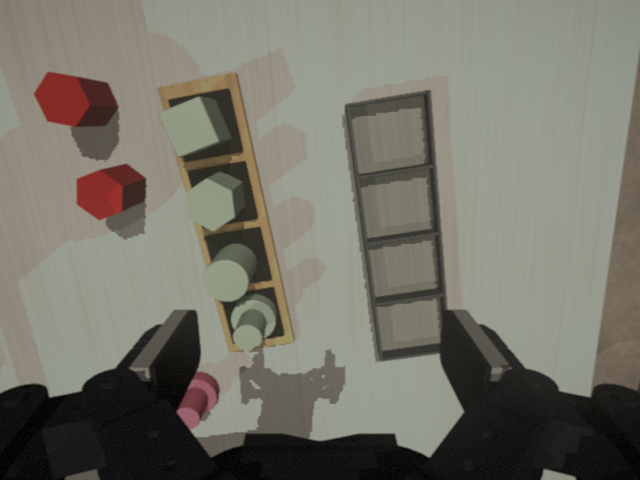

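Both overhead views show the blanks at left and the empty rack at right. In w2 the square is at (195,127), hexagon (215,201), round (230,273), stepped (247,333), and the rack spans (345,105)–(440,358). Next I segment the top faces.

Run:
```python
import cv2,numpy as np
for n in('w1','w2'):
    im=cv2.imread(f'pics/{n}.png')
    for p in([(240,252),(262,235),(220,190),(242,180),(205,105),(235,110),(180,20),(210,40),(300,150)] if n=='w1' else [(190,127),(222,120),(210,205),(238,195),(230,280),(247,255),(245,337),(255,310),(300,150)]):
        b=cv2.GaussianBlur(im,(5,5),0);print(n,p,b[p[1],p[0]],cv2.cvtColor(b,cv2.COLOR_BGR2HSV)[p[1],p[0]])
a=cv2.imread('pics/w2.png')[60:370,150:460];cv2.imwrite('pics/c2.png',cv2.resize(a,(600,600),interpolation=cv2.INTER_CUBIC))
```

```text
w1 (240, 252) [127 148 140] [ 41  36 148]
w1 (262, 235) [114 134 127] [ 41  38 134]
w1 (220, 190) [126 147 139] [ 41  36 147]
w1 (242, 180) [66 80 76] [39 45 80]
w1 (205, 105) [125 146 139] [ 40  37 146]
w1 (235, 110) [50 60 58] [36 43 60]
w1 (180, 20) [122 143 135] [ 41  37 143]
w1 (210, 40) [43 52 49] [40 44 52]
w1 (300, 150) [125 137 144] [ 19  34 144]
w2 (190, 127) [130 152 144] [ 41  37 152]
w2 (222, 120) [61 74 71] [37 45 74]
w2 (210, 205) [131 153 145] [ 41  37 153]
w2 (238, 195) [54 65 63] [35 43 65]
w2 (230, 280) [131 154 145] [ 42  38 154]
w2 (247, 255) [76 91 86] [40 42 91]
w2 (245, 337) [131 153 145] [ 41  37 153]
w2 (255, 310) [ 93 110 104] [ 41  39 110]
w2 (300, 150) [134 146 153] [ 19  32 153]
```

View pics/c2.png

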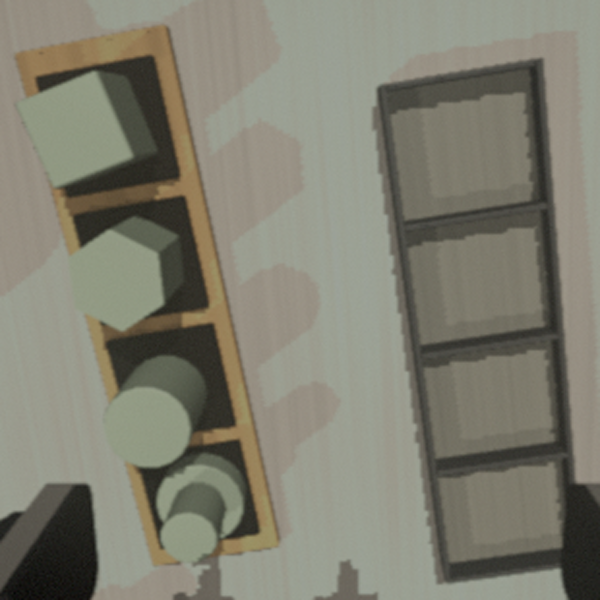

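```bash
cat > tops.py <<'E'
import json
from h import *
def load(n):
    m=json.load(open(f'pics/{n}.json'));return cv2.imread(f'pics/{n}.png'),m
def top(im,seed,win=None):
    b=cv2.GaussianBlur(im,(3,3),0);h=cv2.cvtColor(cv2.GaussianBlur(im,(7,7),0),cv2.COLOR_BGR2HSV)
    g=((h[...,0]>=32)&(b[...,1].astype(int)>=b[...,2].astype(int)+3)).astype(np.uint8)
    v=b[...,1]; ok=((g>0)&(v>(win or 138))).astype(np.uint8)
    ok=cv2.morphologyEx(ok,cv2.MORPH_OPEN,np.ones((3,3),np.uint8))
    n,l,s,c=cv2.connectedComponentsWithStats(ok)
    k=l[seed[1],seed[0]]; assert k>0
    mk=(l==k).astype(np.uint8)
    return mk,max(cv2.findContours(mk,0,cv2.CHAIN_APPROX_NONE)[0],key=cv2.contourArea)[:,0]
E
python3 - <<'E'
from tops import *
S={'round':((222,188),(230,280)),'hex':((205,105),(210,205)),'square':((180,20),(190,127)),'stepped':((240,252),(245,337))}
i1,m1=load('w1');i2,m2=load('w2')
ov=i2.copy();o1=i1.copy()
for n,(a,b) in S.items():
    r=[]
    for im,m,s,o in((i1,m1,a,o1),(i2,m2,b,ov)):
        mk,c=top(im,s,145 if n=='stepped' and im is i1 else None); cv2.drawContours(o,[c.reshape(-1,1,2)],-1,(0,0,255),1)
        P=np.array([plane(m,p+.0,78)[:2] for p in c.astype(float)],np.float32)
        h=cv2.convexHull(P); mo=cv2.moments(h); rect=cv2.minAreaRect(P)
        mm=cv2.moments(c.reshape(-1,1,2)); r.append((m,np.array([mm['m10']/mm['m00'],mm['m01']/mm['m00']])))
        print(n,'cen',np.round([mo['m10']/mo['m00'],mo['m01']/mo['m00']],1),'rect',np.round(rect[0],1),np.round(rect[1],1),round(rect[2],1),'area',round(mo['m00']))
    X,e=tri(r);print('  tri',X.round(1),np.round(e,1))
cv2.imwrite('pics/ov.png',np.hstack([cv2.resize(o1[0:300,140:300],(400,600)),cv2.resize(ov[60:360,140:300],(400,600))]))
E
```

```text
round cen [448.7  40. ] rect [449.6  38.9] [49.8 46.3] 3.9 area 1908
round cen [449.7  39. ] rect [449.6  39.2] [44.5 49.6] 86.2 area 1824
  tri [450.2  39.6  78.7] [0.2 0.2]
hex cen [445.6 123.1] rect [446.5 123.4] [47.5 51. ] 65.6 area 1876
hex cen [445.4 123. ] rect [445.6 123.2] [51.6 48.1] 88.9 area 1957
  tri [445.8 123.7  77.9] [0. 0.]
square cen [436.2 197.4] rect [436.8 200.9] [41.9 40.5] 16.2 area 1384
square cen [436.1 201.7] rect [436.1 201.9] [43.7 43.7] 16.5 area 1870
  tri [430.7 202.   59.7] [0.2 0.2]
stepped cen [467.  -31.8] rect [466.9 -31.9] [27.1 27.1] 86.0 area 612
stepped cen [467.3 -34.3] rect [468.9 -34.1] [29.8 36.1] 38.7 area 811
  tri [467.7 -30.7  81.2] [0. 0.]
```

View pics/ov.png

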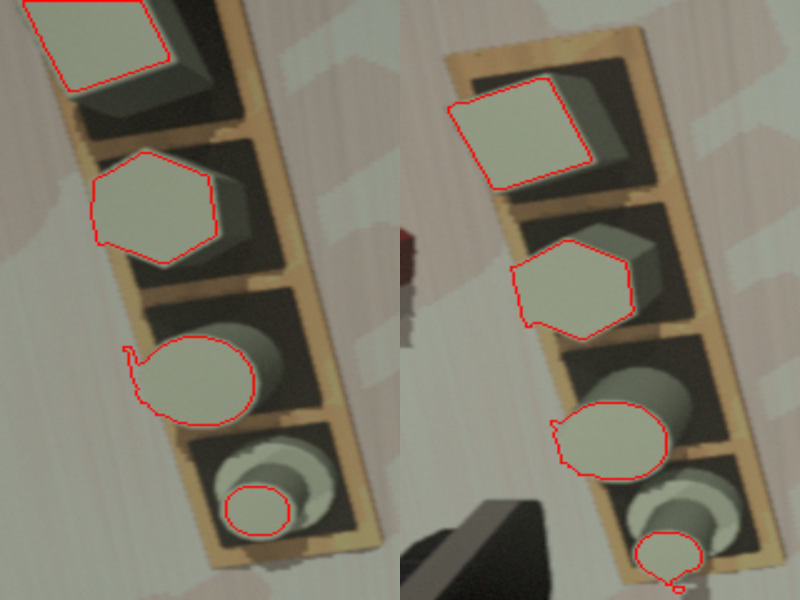

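Run:
```python
from tops import *
for n,s in(('w1',(205,105)),('w2',(210,205))):
    im,m=load(n);mk,c=top(im,s)
    P=np.array([plane(m,p,78)[:2] for p in c.astype(float)],np.float32)
    h=cv2.convexHull(P); a=cv2.approxPolyDP(h,5,True)[:,0]
    print(n,a.round(1).tolist())
    for i in range(len(a)):
        d=a[(i+1)%len(a)]-a[i]; print('  edge',np.linalg.norm(d).round(1),'normal yaw deg',round(np.degrees(np.arctan2(-d[0],d[1])),1))
i1,_=load('w1');i2,_=load('w2')
A=cv2.resize(i1[0:300,330:470],(280*1,600));
cv2.imwrite('pics/r.png',np.hstack([cv2.resize(i1[0:300,330:470],(390,600),interpolation=cv2.INTER_CUBIC),cv2.resize(i2[80:380,330:470],(390,600),interpolation=cv2.INTER_CUBIC)]))
```

```text
w1 [[445.0, 148.6999969482422], [425.0, 137.60000610351562], [421.29998779296875, 110.4000015258789], [448.0, 98.0999984741211], [468.29998779296875, 109.9000015258789], [469.3999938964844, 131.89999389648438]]
  edge 22.9 normal yaw deg 119.0
  edge 27.5 normal yaw deg 172.4
  edge 29.3 normal yaw deg -114.6
  edge 23.5 normal yaw deg -60.0
  edge 22.0 normal yaw deg -2.7
  edge 29.6 normal yaw deg 55.3
w2 [[445.5, 149.0], [422.1000061035156, 137.3000030517578], [422.0, 110.9000015258789], [447.3999938964844, 97.30000305175781], [467.8999938964844, 108.9000015258789], [469.79998779296875, 132.0]]
  edge 26.2 normal yaw deg 116.7
  edge 26.3 normal yaw deg 179.9
  edge 28.8 normal yaw deg -118.2
  edge 23.6 normal yaw deg -60.5
  edge 23.1 normal yaw deg -4.8
  edge 29.7 normal yaw deg 55.0
```

View pics/r.png

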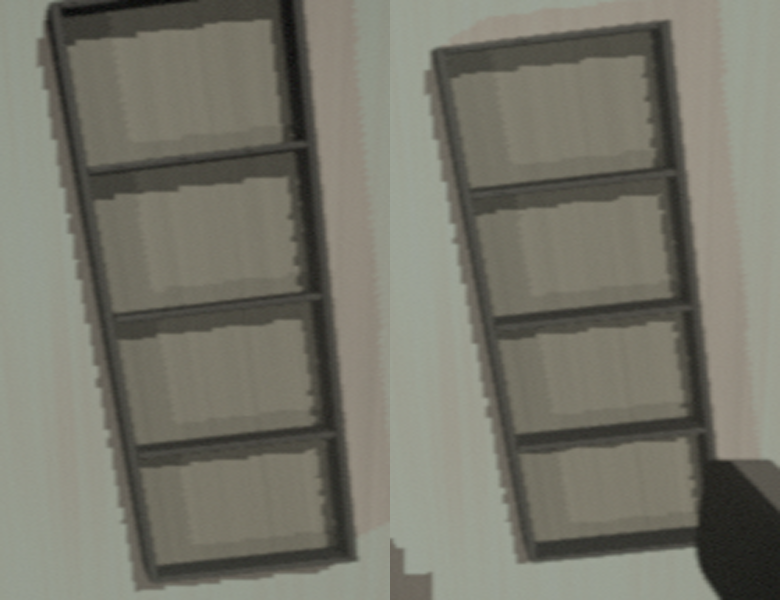

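Run:
```python
from tops import *
_,m1=load('w1');_,m2=load('w2')
for n,a,b in[('TL',(348,3),(345.4,105)),('mL',(370.6,159),(367,241)),('mR',(445.6,148),(439.1,233.5)),('BL',(384.6,290),(380.6,358.5)),('BR',(457.4,279),None),('TR',None,(430.1,91.5))]:
    if a and b: X,e=tri([(m1,a),(m2,b)]);print(n,'tri',X.round(1))
    if a: print(n,plane(m1,a,26).round(1))
    if b: print(n,plane(m2,b,26).round(1))
# floor height: floor-edge at base of far... skip
```

```text
TL tri [595.1 213.1  23.5]
TL [595.5 212.5  26. ]
TL [594.3 213.1  26. ]
mL tri [614.3  53.4  12.7]
mL [613.2  54.7  26. ]
mL [612.5  57.6  26. ]
mR tri [697.9  60.9  25. ]
mR [697.1  61.1  26. ]
mR [698.1  61.2  26. ]
BL tri [ 626.4 -110.9   14.7]
BL [ 625.  -105.9   26. ]
BL [ 624.8 -103.5   26. ]
BR [714.4 -97.5  26. ]
TR [685.9 220.9  26. ]
```

Bays: square → (666,-61), hexagon → (659,18), round → (651,98), stepped → (644,178); the rack's yaw is about 0.09. The hexagon goes first.

Emit:
apply_moves:
  motion: [-23,2.7,44,0,1,-23,2.7,44,0,1,-23,2.7,44,0,1,-23,2.7,44,0,1,-23,2.7,44,-0.03,1]

```text
time: 4.38
tool_pos: [444.9, 122.9, 129.9]
ee_rot: [3.141, -0.001, -0.036]
contact_force: [0.5, 0.4, -0.3]
width: 85.4
```

Emit:
apply_moves:
  motion: [0,0,0,0,1,0,0,0,0,1]

```text
time: 4.62
tool_pos: [447.8, 123.6, 133.1]
ee_rot: [-3.141, -0.004, -0.037]
contact_force: [0.4, 0.4, 1.0]
width: 85.4
```

```bash
cat > go.py <<'E'
import sys
from h import *
from bench import status
def go(x,y,z,yaw):
    s=status.observe();p=s['tool_pos'];c=s['ee_rot'][2];d=np.array([x,y,z])-p
    print('tool move x %.1f y %.1f z %.1f spin %.3f'%(d[0]*np.cos(c)+d[1]*np.sin(c),d[0]*np.sin(c)-d[1]*np.cos(c),-d[2],c-yaw),'time',s['time'],p.round(1),c.round(3))
go(*map(float,sys.argv[1:]))
E
cat > look.py <<'E'
import sys,cv2
from bench import vision
cv2.imwrite(f'pics/{sys.argv[2]}.png',vision.camera(sys.argv[1]))
E
python3 go.py 445.7 123.2 38 -0.04;  python3 look.py wrist h1
```

```text
tool move x -2.1 y 0.5 z 95.1 spin 0.003 time 4.625 [447.8 123.6 133.1] -0.037
```

View pics/h1.png

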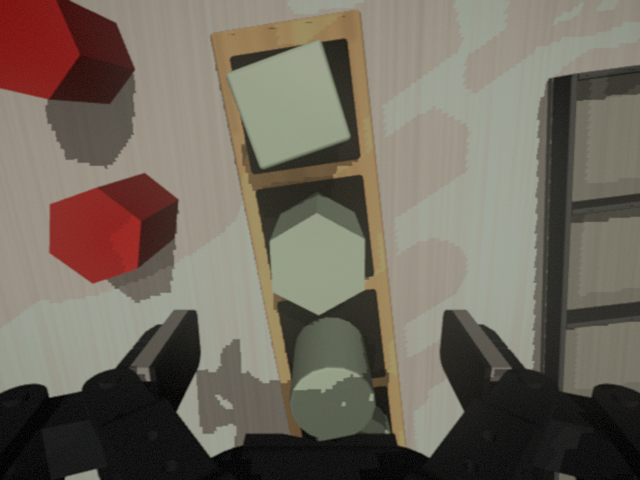

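The hexagon top (319,263) is centred between the jaws, its flats are square to them, and it sits at the row where the grasp centre should project. Descending and closing.

Emit:
apply_moves:
  motion: [-1,0,24,0,1,0,0,24,0,1,0,0,24,0,1,0,0,20,0,1,0,0,0,0,1]

```text
time: 5.3
tool_pos: [445.8, 123.9, 39.5]
ee_rot: [-3.142, -0.001, -0.036]
contact_force: [0.1, -0.3, -0.0]
width: 85.4
```

Emit:
apply_moves:
  motion: [0,0,0,0,-1,0,0,0,0,-1,0,0,0,0,-1,0,0,0,0,-1,0,0,0,0,-1]

```text
time: 5.92
tool_pos: [446.1, 124.1, 40.6]
ee_rot: [-3.141, -0.003, -0.035]
contact_force: [-0.4, -0.5, 6.1]
width: 47.1
```

Emit:
apply_moves:
  motion: [0,0,0,0,-1,0,0,-10,0,-1,0,0,-20,0,-1,0,0,-30,0,-1,0,0,-30,0,-1]

```text
time: 6.55
tool_pos: [443.7, 124.0, 129.7]
ee_rot: [3.141, 0.001, -0.035]
contact_force: [0.6, 0.5, -2.9]
width: 47.4
```

Emit:
apply_moves:
  motion: [0,0,-25,0,-1,0,0,0,0,-1,0,0,0,0,-1]

```text
time: 6.92
tool_pos: [443.6, 123.9, 152.8]
ee_rot: [3.141, 0.002, -0.035]
contact_force: [-0.6, -0.1, -2.2]
width: 47.5
```

```bash
python3 go.py 658.7 18.2 150 0.09;  python3 look.py wrist h2
```

```text
tool move x 218.7 y 98.1 z 2.8 spin -0.125 time 6.925 [443.6 123.9 152.8] -0.035
```

View pics/h2.png

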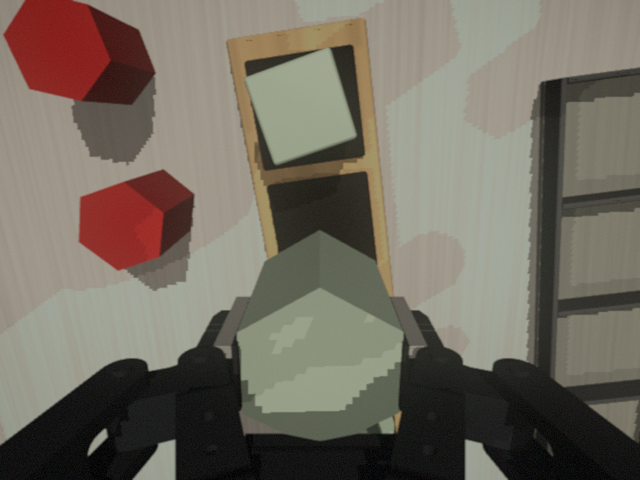

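The hexagon is held upright between the pads and clear of the pad. Carrying it to its bay.

Emit:
apply_moves:
  motion: [14,6,0,0,-1,28,12.5,0,0,-1,35,16,0,0,-1,35,16,0,0,-1,35,16,0,0,-1]

```text
time: 7.6
tool_pos: [590.4, 51.1, 152.5]
ee_rot: [3.142, 0.001, -0.035]
contact_force: [-0.2, -0.2, -1.8]
width: 47.3
```

Emit:
apply_moves:
  motion: [35,16,0,0,-1,24,10,0,0,-1,12.5,5.5,0,0,-1,0,0,0,-0.125,-1,0,0,0,0,-1]

```text
time: 8.22
tool_pos: [659.0, 18.3, 152.8]
ee_rot: [-3.141, 0.002, 0.089]
contact_force: [-0.7, 0.2, -3.4]
width: 47.0
```

```bash
python3 go.py 658.7 18.2 28 0.09;  python3 look.py wrist h3; python3 look.py side h3s
```

```text
tool move x -0.4 y 0.1 z 124.8 spin -0.001 time 8.225 [659.   18.3 152.8] 0.089
```

View pics/h3.png

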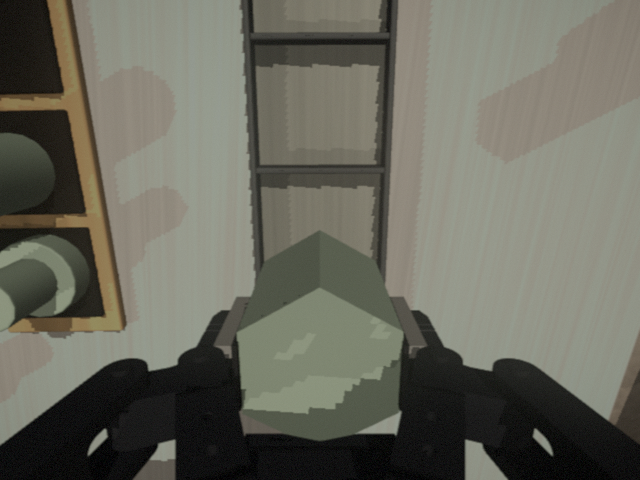

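View pics/h3s.png

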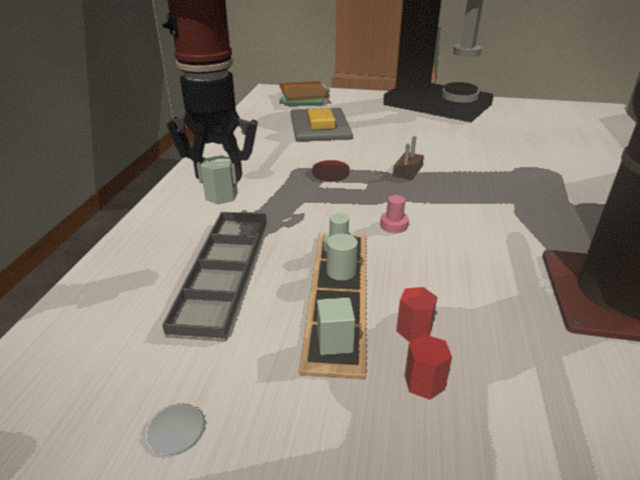

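Run:
```python
from h import *
from bench import vision
m=vision.camera_model('wrist')
for p in [(320,36),(320,168),(250,170),(388,170)]: print(p,plane(m,p,26).round(1))
c=np.array([655.1,57.9]);u=np.array([-.0919,.9958])
for k in(82+0,2,-78): pass
for k in(80,0): print('expected divider',k,(c+k*u).round(1))
```

```text
(320, 36) [648.2 137.6  26. ]
(320, 168) [655.1  59.4  26. ]
(250, 170) [609.5  54.1  26. ]
(388, 170) [699.6  62.   26. ]
expected divider 80 [647.7 137.6]
expected divider 0 [655.1  57.9]
```

The dividers agree with my rack model to about 1.5 mm. Lowering: 118 mm first, then small steps watching the force.

Emit:
apply_moves:
  motion: [0,0,25,0,-1,0,0,35,0,-1,0,0,30,0,-1,0,0,18,0,-1,0,0,10,0,-1]

```text
time: 8.95
tool_pos: [659.0, 18.6, 35.1]
ee_rot: [-3.141, 0.001, 0.089]
contact_force: [0.3, 0.5, -2.7]
width: 47.5
```

Emit:
apply_moves:
  motion: [0,0,2,0,-1,0,0,0,0,-1,0,0,2,0,-1,0,0,0,0,-1]

```text
time: 9.45
tool_pos: [659.7, 18.4, 32.4]
ee_rot: [3.141, -0.001, 0.09]
contact_force: [0.9, 0.1, -3.1]
width: 47.6
```

Emit:
apply_moves:
  motion: [0,0,1,0,-1,0,0,1,0,-1,0,0,0,0,-1]

```text
time: 9.82
tool_pos: [659.6, 18.4, 30.7]
ee_rot: [3.141, -0.0, 0.09]
contact_force: [-3.7, 0.2, 4.3]
width: 47.1
```

Emit:
apply_moves:
  motion: [0,0,1,0,-1,0,0,0,0,-1]

```text
time: 10.07
tool_pos: [659.6, 18.4, 30.6]
ee_rot: [3.141, -0.0, 0.09]
contact_force: [-5.6, -0.1, 11.2]
width: 47.5
```

Emit:
apply_moves:
  motion: [0,0,1,0,-1,0,0,0,0,-1]

```text
time: 10.32
tool_pos: [659.6, 18.3, 30.6]
ee_rot: [3.141, -0.0, 0.09]
contact_force: [-8.8, 0.1, 17.3]
width: 47.4
```

Contact on the floor at z≈30.7, exactly 10 mm below the pick height as expected. Releasing.

Emit:
apply_moves:
  motion: [0,0,-2,0,-1,0,0,0,0,0.6,0,0,0,0,1,0,0,0,0,1,0,0,-10,0,1]

```text
time: 10.95
tool_pos: [658.4, 18.5, 39.0]
ee_rot: [-3.141, 0.002, 0.09]
contact_force: [0.2, 0.3, -0.2]
width: 85.3
```

Emit:
apply_moves:
  motion: [0,0,-30,0,1,0,0,-50,0,1,0,0,-30,0,1,0,0,0,0,1]

```text
time: 11.45
tool_pos: [662.0, 18.2, 154.6]
ee_rot: [3.14, -0.008, 0.09]
contact_force: [0.0, -0.8, 0.4]
width: 85.6
```

```bash
python3 go.py 436.2 202 152 0.288;  python3 look.py wrist h4
```

```text
tool move x -208.4 y -203.3 z 2.6 spin -0.198 time 11.45 [662.   18.2 154.6] 0.09
```

View pics/h4.png

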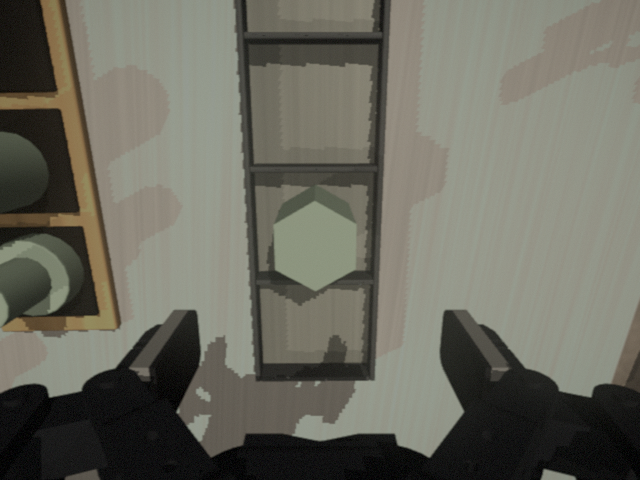

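The hexagon stands upright, centred in the third bay (315,245). Next, the square.

Emit:
apply_moves:
  motion: [-34,-34,0,0,1,-41,-41,0,0,1,-41,-41,0,0,1,-41,-41,0,0,1,-34,-32,0,0,1]

```text
time: 12.12
tool_pos: [449.1, 190.3, 147.9]
ee_rot: [3.141, 0.003, 0.09]
contact_force: [-0.6, 0.5, 0.3]
width: 85.5
```

Emit:
apply_moves:
  motion: [-15,-14,0,0,1,0,0,0,-0.1,1,0,0,0,-0.098,1,0,0,0,0,1,0,0,0,0,1]

```text
time: 12.75
tool_pos: [436.0, 201.7, 149.4]
ee_rot: [3.141, 0.001, 0.286]
contact_force: [0.1, -0.3, -0.2]
width: 85.5
```

```bash
python3 go.py 436.2 202 38 0.288;  python3 look.py wrist h5
cat > rel.py <<'E'
# where the target top lies relative to the tool: seed px, z
import sys
from tops import *
from bench import vision
m=vision.camera_model('wrist');im=cv2.imread(sys.argv[1]);mk,c=top(im,(int(sys.argv[2]),int(sys.argv[3])),int(sys.argv[4]) if len(sys.argv)>4 else None)
P=np.array([plane(m,p,78)[:2] for p in c.astype(float)],np.float32);r=cv2.minAreaRect(P);(x,y),rad=cv2.minEnclosingCircle(P)
print('rect',np.round(r[0],1),np.round(r[1],1),round(np.radians(r[2]),3),'circ',round(x,1),round(y,1),round(rad,1))
E
python3 rel.py pics/h5.png 319 262
```

```text
tool move x 0.2 y -0.2 z 111.4 spin -0.002 time 12.75 [436.  201.7 149.4] 0.286
rect [436.1 202.1] [44.4 44.2] 0.291 circ 436.1 201.9 30.6
```

View pics/h5.png

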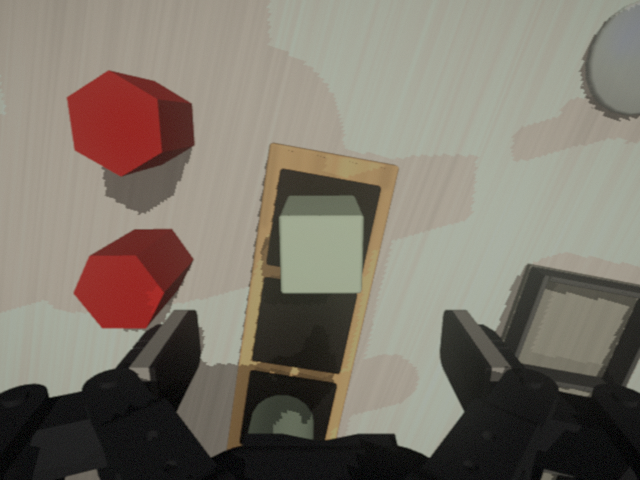

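The square (321,254) is aligned and centred. Descending.

Emit:
apply_moves:
  motion: [0,0,25,0,1,0,0,32,0,1,0,0,30,0,1,0,0,15,0,1,0,0,8,0,1]

```text
time: 13.42
tool_pos: [435.9, 201.9, 39.3]
ee_rot: [-3.142, 0.001, 0.287]
contact_force: [0.5, 0.5, 0.9]
width: 85.3
```

Emit:
apply_moves:
  motion: [0,0,0,0,1,0,0,0,0,-1,0,0,0,0,-1,0,0,0,0,-1,0,0,0,0,-1]

```text
time: 14.05
tool_pos: [436.8, 202.4, 40.9]
ee_rot: [-3.142, -0.002, 0.288]
contact_force: [-1.0, -0.0, 5.6]
width: 45.2
```

Emit:
apply_moves:
  motion: [0,0,0,0,-1,0,0,0,0,-1,0,0,-10,0,-1,0,0,-20,0,-1,0,0,-30,0,-1]

```text
time: 14.68
tool_pos: [434.4, 201.6, 99.4]
ee_rot: [-3.142, 0.004, 0.288]
contact_force: [-0.3, 0.6, -2.5]
width: 45.2
```

Emit:
apply_moves:
  motion: [0,0,-30,0,-1,0,0,-25,0,-1,0,0,0,0,-1,0,0,0,0.1,-1,0,0,0,0.1,-1]

```text
time: 15.3
tool_pos: [434.8, 201.7, 153.1]
ee_rot: [3.141, 0.003, 0.085]
contact_force: [0.3, -0.4, -2.2]
width: 45.4
```

```bash
python3 go.py 666 -61.5 152 0.09;  python3 look.py wrist h6
```

```text
tool move x 208.1 y 281.8 z 1.1 spin -0.005 time 15.3 [434.8 201.7 153.1] 0.085
```

View pics/h6.png

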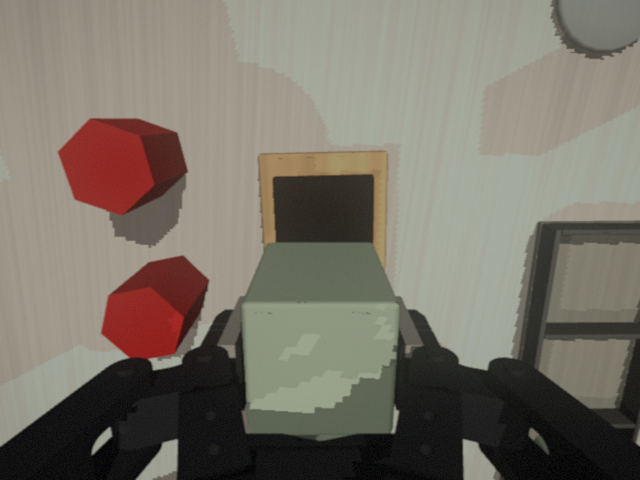

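Square held upright. Carrying it to the rightmost bay.

Emit:
apply_moves:
  motion: [10.5,14,0,0,-1,21,28,0,0,-1,25,34,0,0,-1,25,34,0,0,-1,25,34,0,0,-1]

```text
time: 15.98
tool_pos: [555.5, 65.9, 153.9]
ee_rot: [3.141, 0.001, 0.09]
contact_force: [0.7, 0.8, -2.2]
width: 45.2
```

Emit:
apply_moves:
  motion: [25,34,0,0,-1,25,34,0,0,-1,25,34,0,0,-1,18,25,0,0,-1,8.5,11,0,0,-1]

```text
time: 16.6
tool_pos: [668.3, -62.9, 153.4]
ee_rot: [-3.141, 0.002, 0.087]
contact_force: [-0.9, 0.9, -2.1]
width: 45.2
```

Emit:
apply_moves:
  motion: [0,0,0,0,-1,0,0,0,0,-1]

```text
time: 16.85
tool_pos: [667.2, -59.7, 154.4]
ee_rot: [-3.141, 0.001, 0.089]
contact_force: [0.1, -0.2, -3.1]
width: 45.6
```

```bash
python3 go.py 666 -61.5 30.5 0.09;  python3 look.py wrist h7
```

```text
tool move x -1.3 y 1.7 z 123.9 spin -0.001 time 16.85 [667.2 -59.7 154.4] 0.089
```

View pics/h7.png

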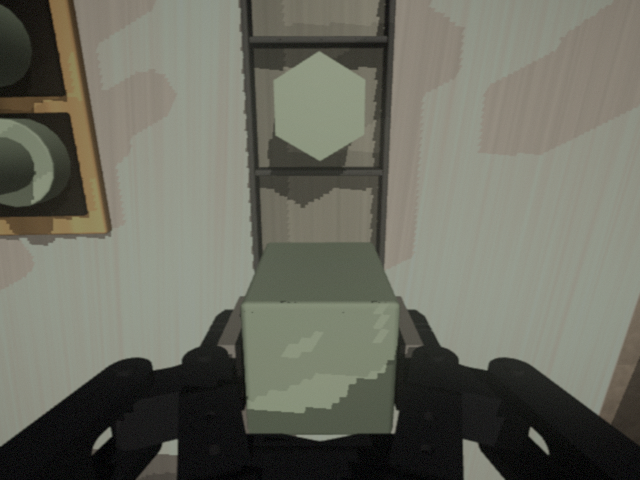

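The dividers sit at rows 40 and 170, as for the last placing, so it is over the right bay. Lowering.

Emit:
apply_moves:
  motion: [-1,1.5,25,0,-1,0,0,35,0,-1,0,0,30,0,-1,0,0,18,0,-1,0,0,10,0,-1]

```text
time: 17.52
tool_pos: [666.7, -61.5, 36.2]
ee_rot: [-3.141, 0.001, 0.089]
contact_force: [0.0, -0.4, -2.8]
width: 45.5
```

Emit:
apply_moves:
  motion: [0,0,2,0,-1,0,0,1,0,-1,0,0,1,0,-1,0,0,0,0,-1]

```text
time: 18.02
tool_pos: [667.5, -62.3, 33.5]
ee_rot: [3.141, -0.001, 0.088]
contact_force: [-0.3, -0.2, -4.2]
width: 45.7
```

Emit:
apply_moves:
  motion: [0,0,1,0,-1,0,0,0,0,-1]

```text
time: 18.27
tool_pos: [667.1, -62.1, 31.9]
ee_rot: [-3.142, 0.0, 0.088]
contact_force: [0.3, -0.7, -2.4]
width: 45.3
```

Emit:
apply_moves:
  motion: [0,0,1,0,-1,0,0,0,0,-1]

```text
time: 18.52
tool_pos: [667.2, -62.1, 31.0]
ee_rot: [3.142, -0.0, 0.088]
contact_force: [-0.2, 0.1, -2.1]
width: 44.9
```

Emit:
apply_moves:
  motion: [0,0,0.5,0,-1,0,0,0,0,-1]

```text
time: 18.77
tool_pos: [667.2, -62.2, 31.0]
ee_rot: [3.141, -0.0, 0.088]
contact_force: [-1.8, 0.9, 2.6]
width: 45.4
```

Contact at 31.0. Releasing.

Emit:
apply_moves:
  motion: [0,0,0,0,0.6,0,0,0,0,1,0,0,0,0,1,0,0,-10,0,1,0,0,-30,0,1]

```text
time: 19.4
tool_pos: [665.5, -61.8, 69.1]
ee_rot: [-3.14, 0.004, 0.088]
contact_force: [0.1, -0.5, 0.4]
width: 85.5
```

Emit:
apply_moves:
  motion: [0,0,-50,0,1,0,0,-30,0,1,0,0,0,0,1,0,0,0,0,1]

```text
time: 19.9
tool_pos: [666.6, -62.0, 149.7]
ee_rot: [-3.141, 0.001, 0.088]
contact_force: [0.0, 0.7, -1.1]
width: 84.8
```

```bash
python3 go.py 449.7 39.3 150 0.09;  python3 look.py wrist h8
```

```text
tool move x -207.1 y -120.0 z -0.3 spin -0.002 time 19.9 [666.6 -62.  149.7] 0.088
```

View pics/h8.png

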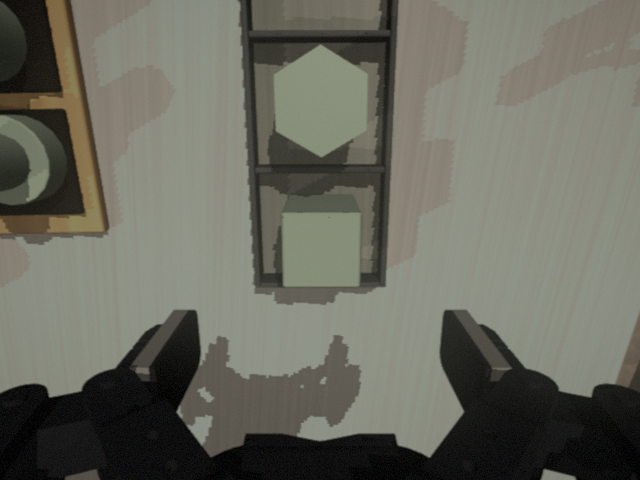

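Square is flat and centred in the rightmost bay (320,247). Next, the round blank.

Emit:
apply_moves:
  motion: [-24,-14,0,0,1,-41.5,-24,0,0,1,-41.5,-24,0,0,1,-41.5,-24,0,0,1,-34.5,-20,0,0,1]

```text
time: 20.58
tool_pos: [472.6, 28.2, 148.4]
ee_rot: [-3.141, 0.004, 0.088]
contact_force: [0.3, 0.1, -0.0]
width: 85.3
```

Emit:
apply_moves:
  motion: [-24,-14,0,0,1,0,0,0,0,1,0,0,0,0,1,0,0,0,0,1]

```text
time: 21.08
tool_pos: [451.0, 38.8, 150.1]
ee_rot: [3.142, 0.0, 0.087]
contact_force: [0.1, -0.2, -0.1]
width: 85.2
```

```bash
python3 look.py wrist h9;python3 go.py 449.7 39.3 38 0.09;  
python3 rel.py pics/h9.png 319 262
```

```text
tool move x -1.2 y -0.6 z 112.2 spin -0.003 time 21.125 [450.9  38.8 150.2] 0.087
rect [451.4  38.9] [47.3 47.8] 0.087 circ 451.5 38.7 24.1
```

View pics/h9.png

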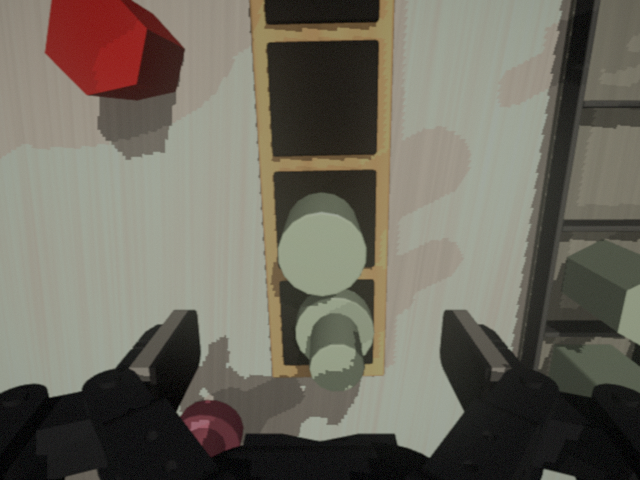

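The round top (322,253) is at (451.4,38.9), directly under the tool. Descending.

Emit:
apply_moves:
  motion: [0.5,0,25,0,1,0,0,32,0,1,0,0,30,0,1,0,0,15,0,1,0,0,9,0,1]

```text
time: 21.75
tool_pos: [451.0, 39.1, 38.8]
ee_rot: [-3.141, 0.001, 0.088]
contact_force: [0.3, 0.6, 0.4]
width: 85.2
```

Emit:
apply_moves:
  motion: [0,0,0,0,1,0,0,0,0,-1,0,0,0,0,-1,0,0,0,0,-1,0,0,0,0,-1]

```text
time: 22.38
tool_pos: [452.0, 39.2, 40.6]
ee_rot: [3.141, -0.002, 0.088]
contact_force: [0.4, 0.1, 5.9]
width: 48.8
```

Emit:
apply_moves:
  motion: [0,0,0,0,-1,0,0,0,0,-1,0,0,-10,0,-1,0,0,-20,0,-1,0,0,-30,0,-1]

```text
time: 23.0
tool_pos: [449.3, 39.4, 99.1]
ee_rot: [-3.141, 0.003, 0.088]
contact_force: [0.4, 0.3, -1.1]
width: 48.7
```

Emit:
apply_moves:
  motion: [0,0,-30,0,-1,0,0,-25,0,-1,0,0,0,0,-1,0,0,0,0,-1,0,0,0,0,-1]

```text
time: 23.62
tool_pos: [449.7, 39.3, 152.8]
ee_rot: [-3.141, 0.003, 0.088]
contact_force: [-0.5, 0.4, -2.1]
width: 48.9
```

```bash
python3 go.py 651.3 97.8 152 0.09;  python3 look.py wrist h10
```

```text
tool move x 206.0 y -40.5 z 0.8 spin -0.002 time 23.625 [449.7  39.3 152.8] 0.088
```

View pics/h10.png

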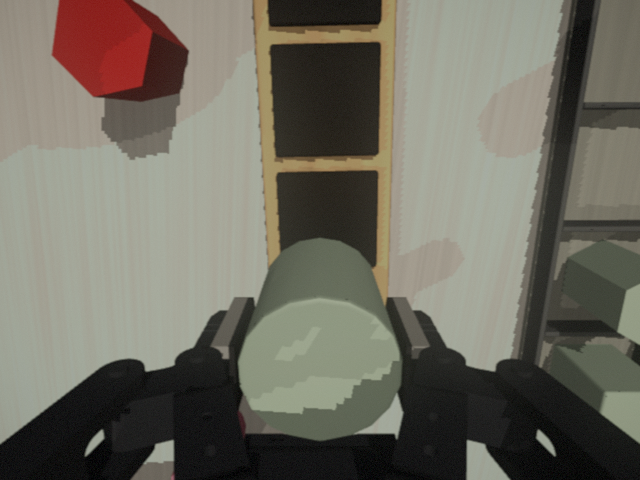

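Round is held upright. Carrying it.

Emit:
apply_moves:
  motion: [14,-3,0,0,-1,28,-5.5,0,0,-1,34,-6.5,0,0,-1,34,-6.5,0,0,-1,34,-7,0,0,-1]

```text
time: 24.3
tool_pos: [593.6, 81.0, 153.6]
ee_rot: [-3.141, 0.0, 0.088]
contact_force: [0.2, -0.2, -3.5]
width: 48.5
```

Emit:
apply_moves:
  motion: [32,-6,0,0,-1,20,-4,0,0,-1,10,-2,0,0,-1,0,0,0,0,-1,0,0,0,0,-1]

```text
time: 24.92
tool_pos: [651.9, 97.6, 154.0]
ee_rot: [3.142, 0.001, 0.088]
contact_force: [0.4, 0.5, -2.8]
width: 48.7
```

```bash
python3 go.py 651.3 97.8 30.5 0.09;  python3 look.py wrist h11
```

```text
tool move x -0.6 y -0.3 z 123.5 spin -0.002 time 24.925 [651.9  97.6 154. ] 0.088
```

View pics/h11.png

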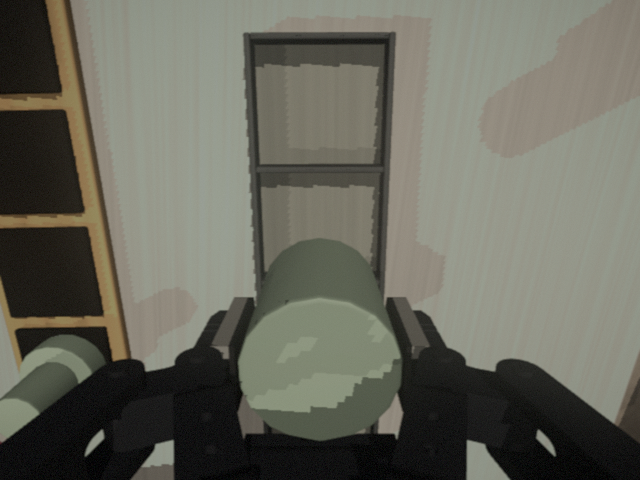

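It is over the second bay from the left (first divider at row 168, as expected). Lowering.

Emit:
apply_moves:
  motion: [0,0,25,0,-1,0,0,35,0,-1,0,0,30,0,-1,0,0,18,0,-1,0,0,10,0,-1]

```text
time: 25.6
tool_pos: [652.1, 97.6, 35.8]
ee_rot: [-3.142, 0.001, 0.088]
contact_force: [-0.5, 0.8, -2.1]
width: 48.7
```

Emit:
apply_moves:
  motion: [0,0,2,0,-1,0,0,1,0,-1,0,0,1,0,-1,0,0,0,0,-1]

```text
time: 26.1
tool_pos: [652.9, 97.7, 33.0]
ee_rot: [3.142, -0.001, 0.088]
contact_force: [0.3, -0.6, -2.9]
width: 48.7
```

Emit:
apply_moves:
  motion: [0,0,1,0,-1,0,0,0,0,-1]

```text
time: 26.35
tool_pos: [652.4, 97.7, 31.4]
ee_rot: [-3.142, 0.0, 0.088]
contact_force: [-0.2, -0.2, -2.1]
width: 48.7
```

Emit:
apply_moves:
  motion: [0,0,0.5,0,-1,0,0,0,0,-1]

```text
time: 26.6
tool_pos: [652.4, 97.7, 30.8]
ee_rot: [-3.142, 0.0, 0.088]
contact_force: [-0.2, -0.6, -2.9]
width: 49.4
```

Emit:
apply_moves:
  motion: [0,0,0.5,0,-1,0,0,0,0,-1]

```text
time: 26.85
tool_pos: [652.5, 97.7, 30.7]
ee_rot: [3.142, -0.0, 0.088]
contact_force: [-0.8, -0.4, 0.2]
width: 48.6
```

Emit:
apply_moves:
  motion: [0,0,0.4,0,-1,0,0,0,0,-1]

```text
time: 27.1
tool_pos: [652.6, 97.7, 30.7]
ee_rot: [3.142, -0.0, 0.088]
contact_force: [-3.5, -0.8, 5.4]
width: 48.8
```

Emit:
apply_moves:
  motion: [0,0,0,0,0.6,0,0,0,0,1,0,0,0,0,1,0,0,-10,0,1,0,0,-30,0,1]

```text
time: 27.72
tool_pos: [650.9, 97.6, 68.8]
ee_rot: [-3.141, 0.004, 0.088]
contact_force: [-0.1, 0.6, 0.1]
width: 85.1
```

Emit:
apply_moves:
  motion: [0,0,-50,0,1,0,0,-30,0,1,0,0,0,0,1,0,0,0,0,1]

```text
time: 28.22
tool_pos: [652.0, 97.7, 149.3]
ee_rot: [-3.142, 0.001, 0.088]
contact_force: [-0.2, 0.1, -0.1]
width: 85.6
```

```bash
python3 go.py 467.3 -33 150 0.09;  python3 look.py wrist h12
```

```text
tool move x -195.4 y 114.0 z -0.7 spin -0.002 time 28.225 [652.   97.7 149.3] 0.088
```

View pics/h12.png

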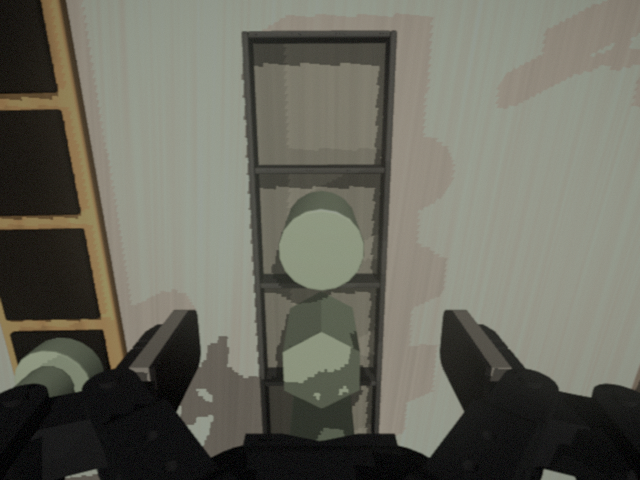

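Round stands centred in its bay (321,249). Last, the stepped blank.

Emit:
apply_moves:
  motion: [-22,13,0,0,1,-39,23,0,0,1,-39,23,0,0,1,-39,23,0,0,1,-34,19,0,0,1]

```text
time: 28.9
tool_pos: [486.5, -18.7, 148.0]
ee_rot: [-3.141, 0.003, 0.088]
contact_force: [-0.2, 0.2, 0.6]
width: 85.4
```

Emit:
apply_moves:
  motion: [-22,13,0,0,1,0,0,0,0,1,0,0,0,0,1,0,0,0,0,1]

```text
time: 29.4
tool_pos: [468.7, -32.5, 149.7]
ee_rot: [-3.141, 0.0, 0.089]
contact_force: [-0.9, -0.1, 0.1]
width: 85.6
```

```bash
python3 look.py wrist h13;python3 go.py 467.3 -33 40 0.09;  
python3 rel.py pics/h13.png 319 262 145
```

```text
tool move x -1.5 y 0.4 z 109.8 spin -0.001 time 29.45 [468.8 -32.5 149.8] 0.089
rect [466.7 -32.4] [31.  30.8] 0.088 circ 467.0 -32.2 15.8
```

View pics/h13.png

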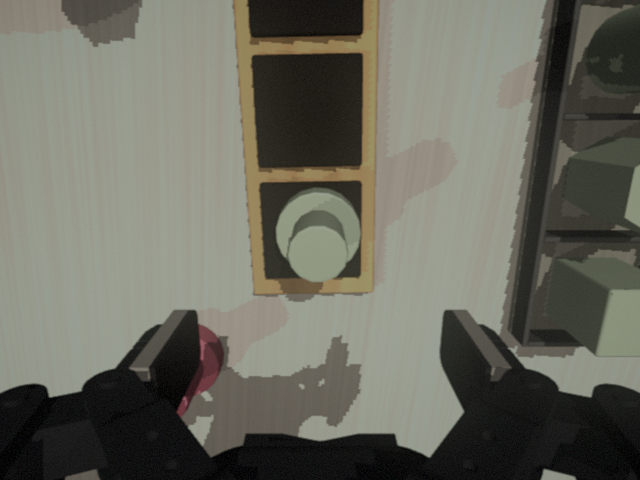

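Run:
```python
from h import *
from bench import vision
m=vision.camera_model('wrist')
for z in(0,20): print(plane(m,(224,355),z).round(0),plane(m,(205,325),z).round(0))
print(tri([(vision.camera_model('scene'),(213,214)),(vision.camera_model('side'),(396,201))]))
```

```text
[ 401. -151.    0.] [ 385. -125.    0.]
[ 405. -138.   20.] [ 390. -114.   20.]
(array([ 374.25866796, -148.53083788,   57.42150027]), [np.float64(0.8066730450105415), np.float64(0.7501782103531398)])
```

The stepped blank (318,240) is centred. The pink decoy, 110 mm away, is clear of the fingers.

Emit:
apply_moves:
  motion: [-1,0,25,0,1,0,0,32,0,1,0,0,30,0,1,0,0,14,0,1,0,0,8,0,1]

```text
time: 30.08
tool_pos: [467.4, -32.8, 40.5]
ee_rot: [-3.141, 0.001, 0.088]
contact_force: [-0.8, -0.5, 0.1]
width: 85.4
```

Emit:
apply_moves:
  motion: [0,0,0,0,1,0,0,0,0,-1,0,0,0,0,-1,0,0,0,0,-1,0,0,0,0,-1]

```text
time: 30.7
tool_pos: [467.9, -33.3, 41.8]
ee_rot: [3.141, -0.001, 0.088]
contact_force: [-1.9, -0.5, 5.5]
width: 32.9
```

Emit:
apply_moves:
  motion: [0,0,0,0,-1,0,0,0,0,-1,0,0,0,0,-1]

```text
time: 31.08
tool_pos: [467.8, -33.3, 41.8]
ee_rot: [3.141, -0.001, 0.088]
contact_force: [-1.1, -0.1, 6.4]
width: 32.8
```

```bash
python3 look.py scene h14; python3 -c "
import cv2
a=cv2.imread('pics/h14.png')[130:330,200:500];cv2.imwrite('pics/h14c.png',cv2.resize(a,(780,520)))"
```

```text
(no output)
```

View pics/h14c.png

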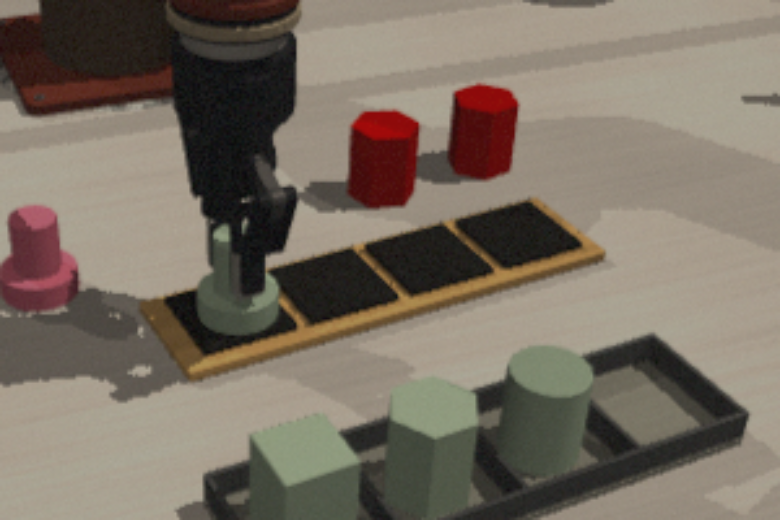

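The neck is gripped (32.8 mm), and the three placed blanks stand upright in their bays. Lifting.

Emit:
apply_moves:
  motion: [0,0,-8,0,-1,0,0,-20,0,-1,0,0,-30,0,-1,0,0,-35,0,-1,0,0,-22,0,-1]

```text
time: 31.75
tool_pos: [467.5, -33.1, 157.7]
ee_rot: [3.141, -0.001, 0.088]
contact_force: [-0.1, 0.0, -2.8]
width: 32.9
```

Emit:
apply_moves:
  motion: [0,0,0,0,-1,0,0,0,0,-1]

```text
time: 32.0
tool_pos: [466.4, -32.9, 154.8]
ee_rot: [-3.141, 0.002, 0.088]
contact_force: [-0.5, 0.2, -1.9]
width: 32.4
```

```bash
python3 go.py 644 177.5 157 0.09;  python3 look.py wrist h15
```

```text
tool move x 195.4 y -193.9 z -2.2 spin -0.002 time 32.0 [466.4 -32.9 154.8] 0.088
```

View pics/h15.png

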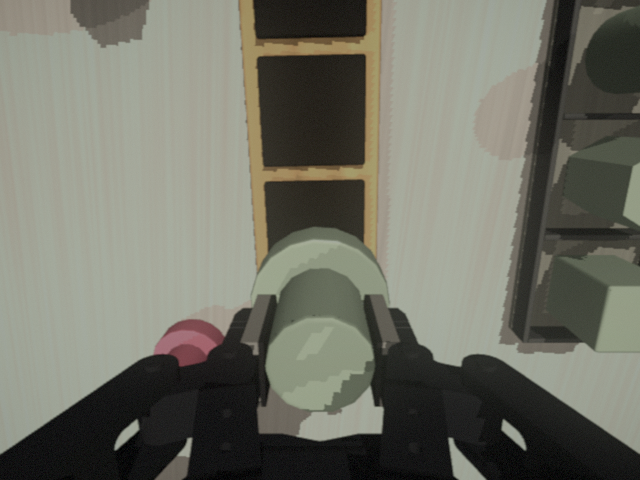

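Held upright by the neck. Carrying it.

Emit:
apply_moves:
  motion: [11,-11,0,0,-1,22,-22,0,0,-1,28,-28,0,0,-1,28,-28,0,0,-1,28,-28,0,0,-1]

```text
time: 32.67
tool_pos: [574.1, 95.7, 154.7]
ee_rot: [-3.141, 0.001, 0.088]
contact_force: [1.0, -1.1, -2.5]
width: 32.9
```

Emit:
apply_moves:
  motion: [28,-28,0,0,-1,26,-26,0,0,-1,15,-15,0,0,-1,9,-8,0,0,-1,0,0,0,0,-1]

```text
time: 33.3
tool_pos: [644.3, 178.0, 154.9]
ee_rot: [3.141, 0.001, 0.089]
contact_force: [0.7, 0.7, -3.4]
width: 33.0
```

Emit:
apply_moves:
  motion: [0,0,0,0,-1]

```text
time: 33.42
tool_pos: [643.9, 176.8, 155.5]
ee_rot: [3.141, 0.001, 0.088]
contact_force: [0.0, -0.3, -1.8]
width: 33.1
```

```bash
python3 go.py 644 177.5 32 0.09;  python3 look.py wrist h16
```

```text
tool move x 0.1 y -0.7 z 123.5 spin -0.002 time 33.425 [643.9 176.8 155.5] 0.088
```

View pics/h16.png

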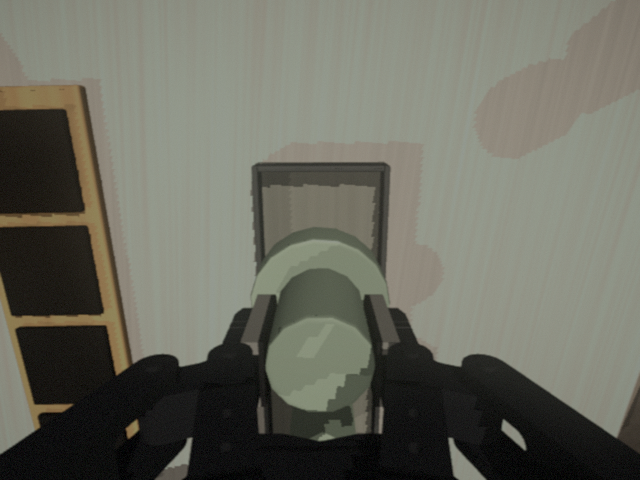

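It is over the leftmost bay (end lip at row 167, columns 252–390). Lowering.

Emit:
apply_moves:
  motion: [0,0,25,0,-1,0,0,35,0,-1,0,0,30,0,-1,0,0,18,0,-1,0,0,10,0,-1]

```text
time: 34.1
tool_pos: [644.2, 176.9, 37.3]
ee_rot: [3.142, 0.001, 0.087]
contact_force: [-0.1, 0.2, -2.5]
width: 33.0
```

Emit:
apply_moves:
  motion: [0,0,1.5,0,-1,0,0,1,0,-1,0,0,1,0,-1,0,0,0,0,-1,0,0,0,0,-1]

```text
time: 34.72
tool_pos: [644.7, 177.4, 34.8]
ee_rot: [-3.142, -0.0, 0.088]
contact_force: [-0.9, -0.5, -3.3]
width: 32.4
```

Emit:
apply_moves:
  motion: [0,0,0.5,0,-1,0,0,0,0,-1]

```text
time: 34.98
tool_pos: [644.4, 177.3, 33.9]
ee_rot: [-3.142, 0.0, 0.088]
contact_force: [0.2, -0.1, -2.7]
width: 32.6
```

Emit:
apply_moves:
  motion: [0,0,0.5,0,-1,0,0,0,0,-1]

```text
time: 35.22
tool_pos: [644.4, 177.3, 33.4]
ee_rot: [-3.142, 0.0, 0.088]
contact_force: [0.2, 0.2, -2.0]
width: 32.6
```

Emit:
apply_moves:
  motion: [0,0,1,0,-1,0,0,0,0,-1]

```text
time: 35.48
tool_pos: [644.4, 177.3, 32.3]
ee_rot: [3.142, 0.0, 0.088]
contact_force: [-0.4, 0.8, -1.6]
width: 32.5
```

Emit:
apply_moves:
  motion: [0,0,0.5,0,-1,0,0,0,0,-1]

```text
time: 35.72
tool_pos: [644.4, 177.3, 31.9]
ee_rot: [3.142, 0.0, 0.088]
contact_force: [-0.5, 0.5, -2.2]
width: 32.4
```

Emit:
apply_moves:
  motion: [0,0,0.5,0,-1,0,0,0,0,-1]

```text
time: 35.98
tool_pos: [644.5, 177.3, 31.9]
ee_rot: [-3.142, -0.0, 0.088]
contact_force: [-1.8, -0.5, 0.3]
width: 32.9
```

Contact at 31.9 (10 mm below the pick height). Releasing and backing off.

Emit:
apply_moves:
  motion: [0,0,0.3,0,-1,0,0,0,0,0.6,0,0,0,0,1,0,0,0,0,1,0,0,-10,0,1]

```text
time: 36.6
tool_pos: [643.6, 177.2, 40.4]
ee_rot: [3.141, 0.002, 0.088]
contact_force: [-0.2, 0.3, -0.2]
width: 85.4
```

Emit:
apply_moves:
  motion: [0,0,-30,0,1,0,0,-50,0,1,0,0,-60,0,1,0,0,-60,0,1,0,0,-60,0,1]

```text
time: 37.22
tool_pos: [644.2, 177.3, 304.2]
ee_rot: [-3.141, -0.001, 0.088]
contact_force: [1.6, 0.5, 0.7]
width: 85.2
```

Emit:
apply_moves:
  motion: [0,30,0,0,1,0,50,0,0,1,0,50,0,0,1,0,20,0,0,1,0,0,0,0,1]

```text
time: 37.85
tool_pos: [657.8, 26.9, 301.6]
ee_rot: [-3.141, -0.001, 0.086]
contact_force: [-0.6, -0.7, -0.6]
width: 85.7
```

Emit:
apply_moves:
  motion: [0,0,0,0,1,0,0,0,0,1]

```text
time: 38.1
tool_pos: [657.6, 29.6, 301.3]
ee_rot: [-3.141, -0.0, 0.09]
contact_force: [-0.3, 0.5, 0.5]
width: 85.5
```

```bash
python3 look.py wrist f1; python3 look.py side f2; python3 look.py scene f3; python3 -c "
import cv2,numpy as np
a=cv2.imread('pics/f2.png')[180:360,120:320];b=cv2.imread('pics/f3.png')[190:370,270:500]
cv2.imwrite('pics/f23.png',np.hstack([cv2.resize(a,(380,342)),cv2.resize(b,(415,342))]))"
```

```text
(no output)
```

View pics/f1.png

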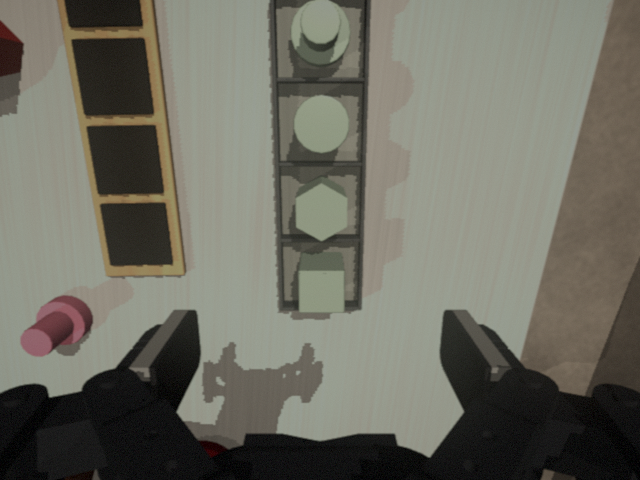

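View pics/f23.png

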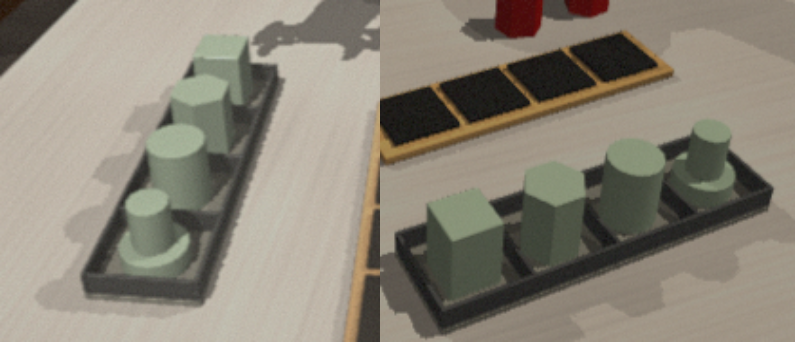

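All four stand upright in reversed order. One numeric check before handing in.

Run:
```python
from tops import *
from bench import vision,job
m=vision.camera_model('wrist');im=cv2.imread('pics/f1.png')
c=np.array([655.1,57.9]);ux=np.array([.9958,.0919]);uy=np.array([-.0919,.9958])
for n,s,w in(('stepped',(320,25),145),('round',(321,124),None),('hex',(320,213),None),('square',(321,290),None)):
    _,k=top(im,s,w);P=np.array([plane(m,p,68)[:2] for p in k.astype(float)],np.float32);r=cv2.minAreaRect(P);d=np.array(r[0])-c
    print(n,'rack x %.1f y %.1f'%(d@ux,d@uy),np.round(r[1],0))
job.sign_off()
```

```text
stepped rack x -4.4 y 120.2 [40. 31.]
round rack x 0.8 y 38.6 [46. 47.]
hex rack x 1.0 y -41.4 [46. 52.]
square rack x 16.2 y -85.8 [285. 431.]
the job is handed in; nothing more can be done
```

All four blanks are in the rack in reverse order: from the robot's left, stepped, round, hexagon, square. I lifted each over the lip and lowered it until the floor took its weight. I handed the job in at about 38 s of the 96 s allowed.

**Last checks:**
- **Views:** the wrist, side and scene pictures show every blank upright in its own bay, with the gripper well clear.
- **Round and hexagon:** the top-centre check put both within about 1.5 mm of their bay centres.
- **Stepped:** it measured 4 mm off in x and under 1 mm off in y. The mask caught a little of the blank's foot (40 × 31 mm instead of a round neck), so the x figure is rough.
- **Square:** this check failed. The mask ran into the background (285 × 431 mm), so its reading of x 16, y -86 means nothing. The hand-in was in the same script, so I could not repeat it. The square's position rests on where the tool released it, about 1.5 mm from the bay centre, and on the pictures showing it centred.
- **Contact heights:** each blank touched the rack floor about 10 mm below its pick height, as expected from the pad and floor heights. The first blank, the hexagon, was pressed down with about 17 N before release, and the rest with about 5 N or less.

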